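Open the battery door of the orange practice amp

TASK

The orange practice amp needs new batteries: pinch the yellow release tab of its battery door inward towards the white rib, and with the tab held in pivot that end of the door up, so that the door swings out of its frame about its far end. Then lay the door gently, flat and outside up, on the middle of the blue mat and let go of it. Leave the cream amp's door alone.

Things in the scene. Friction and masses are not known exactly. Their poses are not given: they have to be found in the camera images.
- door: Battery door snapped into the ORANGE amp's upper face: black 4 mm plate, 90 g. Origin at the underside (58 mm above the table at first); z up, x along it to the tab end. Plate x -51 (tongue end) to 45, y -31 to 31 mm. White finger rib: x 4 to 10, 36 mm wide, top at z 34 mm. Its last 5 mm at the tongue end lie under a lip (2 mm play): swing the tab end up 25 deg about it, draw 10-20 mm to +x, lift.
- tab (a joint): Yellow release tab on that door, sliding along door x towards the rib: 0 = out, locked; 0.008 m = pressed home; 0.006 unlocks. Upright, 30 mm wide, door x 36 to 41 mm when out, top at door z 34 mm like the rib. Pinching rib and tab (37 mm outside, 29 mm when pressed) presses it and holds the door. A spring (2.4 N out, 5.6 N home) returns it: hold it in until the door is clear.
- mat: Blue flat felt mat, 200 x 145 mm (its x and y), 4 mm thick, fixed on the table; origin at the centre of its underside, z up. The door belongs on it, turned any way.
- cream_door: Same black door with yellow tab, same axes, in the CREAM amp: not to be moved. Both amps are fixed cases lying on their faces, 150 x 115 mm (along door x and y), 68 mm high, centred on the door's origin; the door's plate lies 6 mm below the amp's top face, rib and tab stand 24 mm above it.

How it is judged:
On the way, in this order (a step that is already met when the one before it is completed fails the run):
1. the tab of the orange amp's door is pressed in at least 5 mm while the door is still in its frame (within 20 mm of its start) (value of joint tab above 0.005 m and distance of door from where it was at the start of the episode below 0.02 m and angle between door's own z axis and vertical below 0.12 rad), for 0.1 s.
2. the door is pivoted: tilted by more than 9 degrees with its middle still within 35 mm of its start (angle between door's own z axis and vertical above 0.157 rad and distance of door from where it was at the start of the episode below 0.035 m), for 0.05 s.
At the end, for the whole second after the job is handed in: The orange amp's door lies at rest on the mat, flat to within 10 degrees and outside up, let go, its origin within 55 mm (mat x) and 45 mm (mat y) of the mat's centre and no more than 14 mm above the table (x of door in the frame of mat between -0.055 and 0.055 m and y of door in the frame of mat between -0.045 and 0.045 m and z of door in the frame of mat below 0.014 m and angle between door's own z axis and vertical below 0.17 rad and contact force between the fingers and door below 0.1 N and linear speed of door below 0.03 m/s); the robot touches nothing.
It fails at once if the cream amp's door is moved by more than 15 mm (distance of cream_door from where it was at the start of the episode above 0.015 m).
It fails at once if the orange amp's door is dropped or thrown (moves faster than 0.8 m/s while the fingers do not touch it) (linear speed of door above 0.8 m/s and contact force between the fingers and door below 0.05 N).
It also fails if it takes over 40 s, if anything falls off the work surface, if the arm or the gripper's body presses on something with over 40 N, if the wrist force passes 120 N, or if a joint passes its speed limit or range.

ROBOT

A 7-joint arm with a two-finger parallel gripper is mounted at the origin on the work surface. World frame = base frame: x ahead of the robot, y to its left, z up, the work surface at z = 0. Lengths are in m, angles in rad, forces in N, time in s.
With the tool pointing down it reaches from about 0.425 to 0.95 m from the base axis. Payload 4.7 kg.
Tool frame: the origin (TCP) lies midway between the tips of the shut fingers; the grasp point (between the pads) lies 19 mm behind it; z points along the fingers, y is the line along which they close (so a half turn about z gives the same grasp; the last joint's range is limited). The gripper opens to 85 mm and grips with 20 to 120 N. Pads are 22 mm wide; open, the fingers measure 114 mm over their backs; the gripper's body (76 mm by 85 mm) begins 54 mm behind the grasp point. The pads swing forward as they close: fully open they stand 13 mm farther back than shut.
Start: joints at [1.216, 0.469, -0.049, 1.532, 0.024, 1.141, -0.082], TCP at [0.216, -0.639, 0.231] pointing down, gripper open.
Joint ranges: [-2.59, 2.59], [-0.33, 1.99], [-1.39, 1.29], [0.1, 2.45], [-1.04, 4.18], [0.21, 1.99], [-2.66, 2.66]. Speed limits (rad/s): [2.57, 2.57, 3.14, 3.14, 3.14, 3.14, 3.14].

INTERFACE

Orientations are given as a 3x3 rotation matrix whose columns are the frame's x, y, z axes.
In Python, from rig import arm, telemetry, viewer, finish_job, spotter gives the robot as it stands. Calls block until the motion is done:
- arm.movep(position, orientation): joint-space move of the TCP to a pose.
- arm.move_l(position, attitude=None, feed=0.15, until_force=None): straight line of the TCP; attitude=None keeps the orientation; feed is the mean speed in m/s. With until_force (N) it stops when the force on the tool has changed by that much, and returns True; else False.
- arm.move_joints(angles): joint-space move.
- arm.command_gripper(opening, newtons=None): finger opening in m; newtons is the grip in N (None keeps the last); returns when the fingers have stopped.
- arm.sleep(seconds).
- arm.inverse_kinematics(position, orientation): joint angles nearest the present ones, or None.
- telemetry.sense(): the state.
- viewer.camera(name): name is "side" or "top"; returns (picture, depth): 384x512x3 uint8, red, green, blue; 384x512 float32, m along the optical axis (not along the pixel's ray), 0 where there is no reading.
- viewer.camera_params(name): a dict with "K" (3x3 intrinsics, pixels), "position" and "rotation" of the camera in the world. Camera axes: x right, y down, z forward; pixel columns grow to the right and rows downward; lengths in m; the calibration is good to about 2 mm. A picture is of the moment at which its call begins. camera_params takes no time and is no camera call.
A pose or a line that the arm cannot do raises arm.Unreachable and nothing moves.
- finish_job(): hands the job in; it is judged then, once.
Trained networks look in the newest picture that a camera, given by its name, has taken for a name from the list of things; names that differ only in an ending like _2 or _b are one class to them, and where a whole thing is asked for, a point or a joint stands for the part that bears it (a point fixed in the world has none). Each returns a list of dicts, best first, with "score" (0 to 1); they miss things now and then, are a little off and sometimes report something else, mostly with a low value. They report only what shows in the picture. A call takes as long as a camera call.
- spotter.spot_in(camera, name): "position" ([x, y, z] in m, in world coordinates, good to about 4 mm: the middle of the surface that is visible of it).
- spotter.regions_of(camera, name): "region" (384x512 bool, what is visible of it).
- spotter.tip_of(camera, name): "position" ([x, y, z] in m, in world coordinates, good to about 4 mm: a listed point, or the origin of a listed thing).
The state is a dict: "time_s": time; "joint_pos": joint angles; "qd": joint speeds; "joint_efforts": joint torques, N m; "position": TCP position; "tcp_rot": TCP orientation; "wrist_force": force on the tool from outside, world axes, zero at the start; "ft_torque": the same for the moment, N m; "finger_gap": finger opening in m; "gripper_force": force on a finger pad.
Only numpy, scipy, OpenCV 4.12 (cv2) and the standard library are available. Lean on these libraries where they do the work, as an engineer would, in place of code of your own. Each camera call takes 0.05 s, during which the arm holds its last target. There are 200 camera calls.

## Working session

There is one attempt and no reset: what is moved stays moved. The work goes in short steps, each a Python script; the robot and the scene stay as the last script left them, time stands still between calls to the robot, and variables do not carry over. Pictures are saved under pics/ and viewed, at most 10 in all, crops included, and the job is handed in when it is done.

```bash
mkdir -p pics; python3 - <<'E'
from rig import arm, telemetry, viewer, spotter
import cv2, numpy as np
ims=[]
for c in("top","side"):
    p,d=viewer.camera(c); ims.append(p)
    np.save(f"pics/{c}_d.npy",d); np.save(f"pics/{c}.npy",p)
    cv2.imwrite(f"pics/{c}0.png",p[:,:,::-1])
    q=viewer.camera_params(c); print(c,q["position"].round(3) if hasattr(q["position"],'round') else q["position"],np.round(q["rotation"],2).tolist(),np.round(q["K"],1).tolist())
    for n in("door","tab","mat","cream_door"):
        print(n,[(np.round(r["position"],3).tolist(),round(r["score"],2)) for r in spotter.spot_in(c,n)],[(np.round(r["position"],3).tolist(),round(r["score"],2)) for r in spotter.tip_of(c,n)])
s=telemetry.sense();print(s["time_s"],s["position"],np.round(s["tcp_rot"],2).tolist(),s["finger_gap"])
E
```

```text
top [0.348 0.019 0.772] [[-0.14, -0.96, 0.26], [-0.99, 0.14, -0.04], [0.0, -0.26, -0.97]] [[385.8, 0.0, 253.6], [0.0, 385.8, 196.6], [0.0, 0.0, 1.0]]
door [([0.477, -0.207, 0.061], 0.64)] [([0.48, -0.208, 0.06], 0.88)]Traceback (most recent call last):
  File "<stdin>", line 10, in <module>
ValueError: it knows: cream_door, door, mat
```

View pics/top0.png

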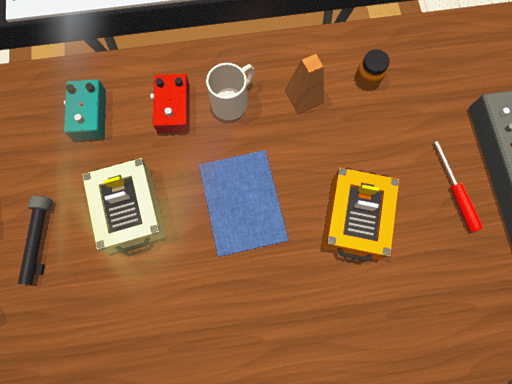

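The top view shows the orange amp at about (365,212), with its yellow tab at (368,189) and white rib at (366,204). The cream amp is at (122,205) and the mat at (243,203). Next I'll measure these.

```bash
cat > h.py <<'E'
import numpy as np, cv2
from rig import arm, telemetry, viewer, spotter, finish_job
def cloud(c,d):
    q=viewer.camera_params(c);K=np.array(q["K"]);v,u=np.mgrid[:384,:512]
    P=np.stack([(u-K[0,2])/K[0,0]*d,(v-K[1,2])/K[1,1]*d,d],-1)
    return P@np.array(q["rotation"]).T+np.array(q["position"])
def snap(c):
    p,d=viewer.camera(c); return p,cloud(c,d)
E
python3 - <<'E'
from h import *
for c in("top","side"):
    p,P=snap(c); cv2.imwrite(f"pics/{c}1.png",p[:,:,::-1])
    hsv=cv2.cvtColor(p,cv2.COLOR_RGB2HSV); H,S,V=cv2.split(hsv); z=P[:,:,2]
    for n in("door","mat","cream_door"):
        print(c,n,[(np.round(r["position"],3).tolist(),round(r["score"],2)) for r in spotter.tip_of(c,n)])
        if n!="cream_door" :
            for r in spotter.regions_of(c,n)[:2]:
                m=r["region"]; vv,uu=np.where(m); print("  reg",uu.mean().round(),vv.mean().round(),m.sum(),np.median(P[m],0).round(3))
    near=(abs(P[:,:,0]-.48)<.13)&(abs(P[:,:,1]+.207)<.13)
    def rep(n,m):
        Q=P[m&near] 
        if len(Q)<5: print(n,len(Q));return
        vv,uu=np.where(m&near)
        r=cv2.minAreaRect(Q[:,:2].astype(np.float32)*1000)
        print(n,len(Q),"px",uu.mean().round(),vv.mean().round(),"mean",Q.mean(0).round(4),"zrange",np.percentile(Q[:,2],[5,95]).round(3),"rect",np.round(r[0],1),np.round(r[1],1),round(r[2],1))
    rep("amp top",(abs(z-.068)<.006)&(S>120)&(H>10)&(H<32))
    rep("tabtop",(z>.084)&(S>120)&(H>22)&(H<35))
    rep("ribtop",(z>.084)&(S<60)&(V>120))
    rep("all high",(z>.082))
    if c=="top":
        m=(H>100)&(H<125)&(S>90)&(abs(z)<.02)&(P[:,:,0]>.3)
        m=cv2.morphologyEx(m.astype(np.uint8),cv2.MORPH_OPEN,np.ones((5,5)))>0
        print("mat",cv2.minAreaRect(P[m][:,:2].astype(np.float32)*1000))
E
```

```text
top door [([0.476, -0.208, 0.057], 0.9)]
  reg 363.0 211.0 1479 [ 0.48  -0.21   0.062]
top mat [([0.547, 0.01, 0.002], 0.89)]
  reg 242.0 203.0 6711 [0.541 0.012 0.004]
top cream_door [([0.561, 0.242, 0.061], 0.56)]
amp top 2947 px 363.0 211.0 mean [ 0.4789 -0.2108  0.0677] zrange [0.065 0.07 ] rect [ 480.3 -211.5] [116.6 151.4] 69.9
tabtop 66 px 369.0 188.0 mean [ 0.5161 -0.2238  0.0905] zrange [0.085 0.093] rect [ 516.3 -224.4] [29.8  6.1] 72.9
ribtop 89 px 367.0 204.0 mean [ 0.4864 -0.2133  0.0906] zrange [0.086 0.094] rect [ 486.9 -213.5] [36.   6.7] 71.0
all high 169 px 368.0 197.0 mean [ 0.4997 -0.218   0.09  ] zrange [0.083 0.094] rect [ 501.5 -218. ] [35.8 38.2] 72.9
mat ((546.8661499023438, 10.940383911132812), (198.48028564453125, 143.5001983642578), 4.7668938636779785)
side door [([0.477, -0.208, 0.06], 0.83)]
  reg 300.0 115.0 978 [ 0.483 -0.211  0.065]
side mat [([0.548, 0.01, -0.004], 0.87)]
  reg 238.0 219.0 7174 [0.544 0.018 0.005]
  reg 180.0 314.0 2477 [0.562 0.244 0.063]
side cream_door [([0.558, 0.235, 0.061], 0.77)]
amp top 2069 px 302.0 118.0 mean [ 0.4786 -0.2039  0.069 ] zrange [0.065 0.071] rect [ 480.6 -211.6] [120.1 151.9] 70.0
tabtop 45 px 285.0 99.0 mean [ 0.5167 -0.223   0.0924] zrange [0.089 0.095] rect [ 516.9 -224.3] [30.9  6.4] 72.1
ribtop 73 px 299.0 106.0 mean [ 0.4874 -0.2106  0.0912] zrange [0.085 0.095] rect [ 487.1 -212.6] [37.1  7. ] 68.3
all high 166 px 293.0 104.0 mean [ 0.5002 -0.2161  0.0901] zrange [0.083 0.095] rect [ 502.1 -217.7] [37.6 38.6] 72.1
```

View pics/side1.png

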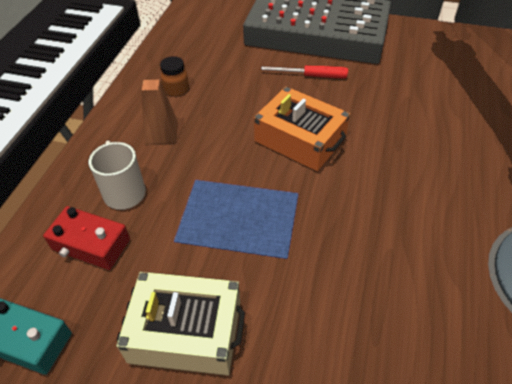

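The amp rectangle, rib and tab all agree: door origin (0.480,-0.2115), x-axis at -20°, rib and tab tops at 0.092. The mat centre is (0.547,0.0105). The side view confirms this, with the tab at (285,99), the rib at (299,106) and clear space around both. Now the pinch.

```bash
cat >> h.py <<'E'
O=np.array([.4803,-.2115,.058]); a=np.deg2rad(-20)
ex=np.array([np.cos(a),np.sin(a),0]); ez=np.array([0,0,1.]); ey=np.cross(ez,ex)
RD=np.stack([ex,ey,ez],1)               # door rotation
TZ=.014; G=np.array([.0185,0,TZ])       # TCP in door frame when pinched
def tool(D,s): y=s*D[:,0]; z=-D[:,2]; return np.stack([np.cross(y,z),y,z],1)
def tilt(deg): t=np.deg2rad(deg); return RD@np.array([[np.cos(t),0,-np.sin(t)],[0,1,0],[np.sin(t),0,np.cos(t)]])
PIV=np.array([-.048,0,.002])
def tilted(deg,draw=0,up=0):            # TCP pose with the door swung about the tongue
    D=tilt(deg); return O+RD@(PIV+[draw,0,up])+D@(G-PIV),D
def st(): s=telemetry.sense(); return round(s["time_s"],2),np.round(s["position"],4),round(s["finger_gap"],4),round(s["gripper_force"],1) if np.ndim(s["gripper_force"])==0 else s["gripper_force"],np.round(s["wrist_force"],1)
E
python3 - <<'E'
from h import *
for s in(1,-1):
    print(s,[None if (q:=arm.inverse_kinematics(p,tool(D,s))) is None else np.round(q,2).tolist() for p,D in (tilted(0,0,.1),tilted(0),tilted(25),tilted(25,.015,.1))],
     [None if (q:=arm.inverse_kinematics([.547,.0105,z],tool(RD,s))) is None else np.round(q,2).tolist() for z in(.15,.018)])
s=1 if arm.inverse_kinematics(*(lambda p,D:(p,tool(D,1)))(*tilted(25))) is not None else -1
q={k:arm.inverse_kinematics(tilted(25,.015,.1)[0],tool(tilt(25),k)) for k in(1,-1)}
c=np.array(telemetry.sense()["joint_pos"])
s=min((k for k in q if q[k] is not None),key=lambda k:abs(np.array(q[k])-c).sum()); print("s",s)
open("s.txt","w").write(str(s))
arm.movep(tilted(0,0,.1)[0],tool(RD,s))
arm.command_gripper(.06,30); print(st())
print(arm.move_l(tilted(0,0,.03)[0]),arm.move_l(tilted(0)[0],feed=.06,until_force=12),st())
p,P=snap("side"); cv2.imwrite("pics/s2.png",cv2.resize(p[40:190,200:400,::-1],None,fx=3,fy=3))
E
```

```text
1 [[0.71, 0.36, -0.46, 1.89, 0.2, 0.94, -0.2], [0.67, 0.49, -0.42, 1.97, 0.29, 0.74, -0.28], [0.87, 0.34, -0.63, 2.27, 0.98, 0.25, -0.95], [0.79, 0.16, -0.5, 2.15, 0.22, 0.42, -0.22]] [[0.4, 0.43, -0.64, 1.9, 0.31, 0.92, -0.73], [0.27, 0.6, -0.48, 1.99, 0.44, 0.66, -0.84]]
-1 [[-0.48, 0.53, 1.12, 1.95, -0.56, 1.02, -2.59], [-0.43, 0.74, 1.11, 2.03, -0.85, 0.93, -2.35], [1.28, 0.56, -1.18, 2.26, 1.33, 0.56, 1.92], [-0.68, 0.21, 1.17, 2.22, -0.55, 0.45, -2.6]] [[0.74, 0.64, -1.18, 1.88, 0.67, 1.09, 2.09], [0.72, 0.92, -1.19, 1.96, 1.03, 1.04, 1.83]]
s 1
(3.02, array([ 0.4977, -0.2181,  0.172 ]), 0.0599, 0.0, array([-0.4,  0.5, -0.3]))
False False (4.29, array([ 0.4977, -0.2177,  0.0718]), 0.0604, 0.0, array([ 0. ,  0.3, -0.1]))
```

View pics/s2.png

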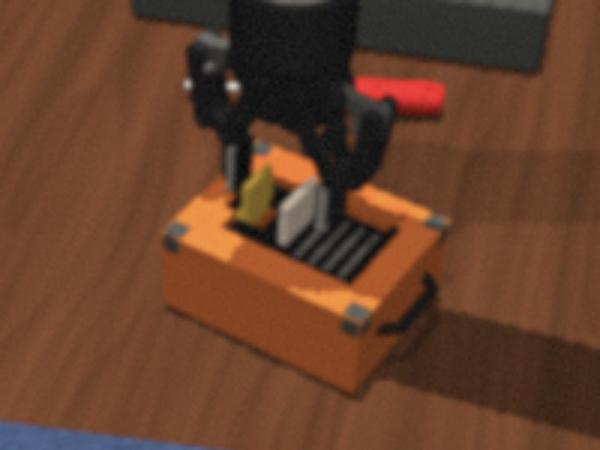

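The fingers straddle the tab (crop 255,195) and the rib (300,210). Next: close, check the gap, and swing the door up.

```bash
python3 - <<'E'
from h import *
arm.command_gripper(.02,35); arm.sleep(.3); print(st())
if not .026<telemetry.sense()["finger_gap"]<.0325: raise SystemExit("bad gap")
for d in(4,8,12,16,20,24):
    p,D=tilted(d); arm.move_l(p,tool(D,1),feed=.05); print(d,st())
    if np.linalg.norm(telemetry.sense()["wrist_force"])>40: raise SystemExit("force")
p,P=snap("side"); cv2.imwrite("pics/s3.png",cv2.resize(p[40:190,200:400,::-1],None,fx=3,fy=3))
E
```

```text
(5.03, array([ 0.4974, -0.2177,  0.0733]), 0.0279, 34.3, array([-4.1,  0.8,  9. ]))
4 (5.28, array([ 0.4961, -0.2174,  0.077 ]), 0.0274, 40.0, array([-1. ,  0.5,  1.2]))
8 (5.53, array([ 0.4958, -0.2172,  0.0816]), 0.0276, 39.3, array([-0.5,  0.7,  2.5]))
12 (5.78, array([ 0.495 , -0.2167,  0.0862]), 0.0272, 39.0, array([-0.4, -0.4,  3.5]))
16 (6.03, array([ 0.4935, -0.2161,  0.0906]), 0.0276, 38.7, array([1.4, 0.9, 4.1]))
20 (6.28, array([ 0.4916, -0.2153,  0.0949]), 0.0273, 38.6, array([ 0.4, -0.3,  6.2]))Traceback (most recent call last):
  File "<stdin>", line 5, in <module>
host.Unreachable: the arm cannot follow that straight line within its joint ranges
```

```bash
python3 - <<'E'
from h import *
p,P=snap("side"); cv2.imwrite("pics/s3.png",cv2.resize(p[40:190,200:400,::-1],None,fx=3,fy=3))
for d,dr,up in((22,0,0),(23,0,0),(23,.008,0),(25,.015,0),(25,.015,.01)):
    p,D=tilted(d,dr,up); q=arm.inverse_kinematics(p,tool(D,1)); print(d,dr,up,None if q is None else np.round(q,2))
E
```

```text
22 0 0 [ 0.6   0.31 -0.31  2.25  0.46  0.23 -0.46]
23 0 0 [ 0.59  0.3  -0.3   2.26  0.5   0.21 -0.5 ]
23 0.008 0 [ 0.59  0.31 -0.3   2.25  0.49  0.22 -0.49]
25 0.015 0 [ 0.86  0.36 -0.63  2.24  0.97  0.27 -0.94]
25 0.015 0.01 [ 0.7   0.31 -0.43  2.24  0.68  0.23 -0.66]
```

View pics/s3.png

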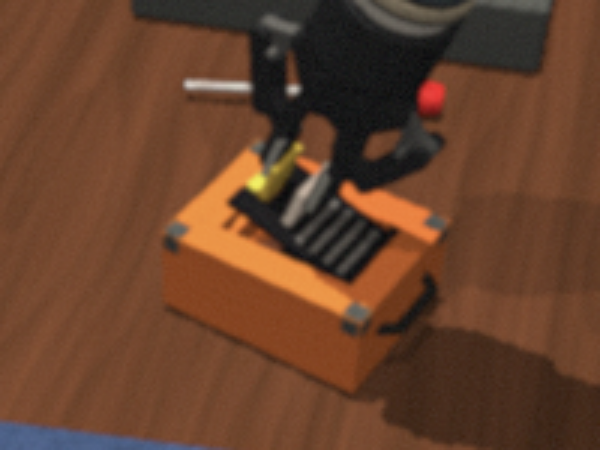

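The door is swung up about its tongue and held: tab end raised at (270,185), tongue still in the frame at (350,270). I'll go to 22°, draw it to +x while watching the force, then lift.

```bash
python3 - <<'E'
from h import *
for d,dr,up in((22,.002,0),(22,.008,0),(22,.016,.001),(22,.017,.02),(22,.017,.06)):
    p,D=tilted(d,dr,up); arm.move_l(p,tool(D,1),feed=.05); print(d,dr,up,st())
    if np.linalg.norm(telemetry.sense()["wrist_force"])>30: raise SystemExit("force")
p,D=tilted(0,.017,.12); arm.move_l(p,tool(D,1),feed=.1); print(st())
p,P=snap("side"); cv2.imwrite("pics/s4.png",cv2.resize(p[0:190,180:420,::-1],None,fx=3,fy=3))
E
```

```text
22 0.002 0 (6.58, array([ 0.4925, -0.2158,  0.0969]), 0.0274, 38.3, array([-0.3,  0.6,  6. ]))
22 0.008 0 (6.85, array([ 0.4961, -0.2176,  0.0957]), 0.0272, 37.6, array([-4.4,  1.8, 11.2]))
22 0.016 0.001 (7.16, array([ 0.5037, -0.2205,  0.0964]), 0.0274, 38.5, array([-2.1,  0.5,  4.3]))
22 0.017 0.02 (7.69, array([ 0.5048, -0.2206,  0.1163]), 0.0275, 40.6, array([-0.3,  0. , -0.5]))
22 0.017 0.06 (8.64, array([ 0.5046, -0.2205,  0.1558]), 0.0277, 40.6, array([ 0.6, -0.8, -1.4]))
(9.3, array([ 0.5128, -0.2232,  0.1909]), 0.0274, 40.6, array([-0.5,  0.3, -2.2]))
```

View pics/s4.png

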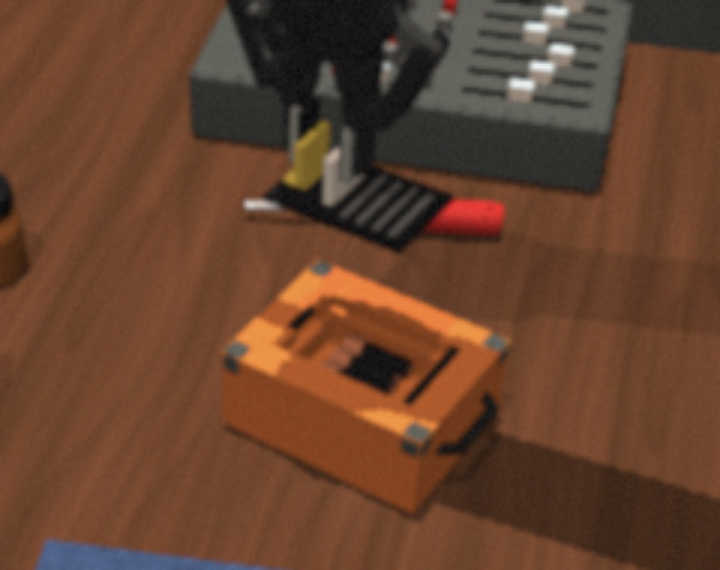

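The door (crop 360,205) is clear, level and firmly held. Now to lay it on the mat.

```bash
python3 - <<'E'
from h import *
T=np.array([.547,.0105,.004])+RD@G; up=lambda h:T+[0,0,h]; R=tool(RD,1)
arm.move_l(up(.16),R,feed=.2); arm.move_l(up(.03),feed=.15); arm.sleep(.2)
print(st(), arm.move_l(up(-.004),feed=.025,until_force=3), st())
for g in(.032,.036,.04,.05,.06): arm.command_gripper(g,20)
print(st()); arm.sleep(.2)
arm.move_l(up(.04),feed=.08); arm.move_l(up(.2),feed=.2); print(st())
for c in("top","side"):
    p,P=snap(c); print(c,[(np.round(r["position"],3).tolist(),round(r["score"],2)) for r in spotter.tip_of(c,"door")])
cv2.imwrite("pics/s5.png",p[:,:,::-1])
E
```

```text
(11.88, array([0.565 , 0.0042, 0.0489]), 0.0274, 40.6, array([-0.4,  0.8, -2.1])) True (12.93, array([0.5641, 0.0042, 0.0196]), 0.0276, 43.6, array([-1.2, -0.7,  5.4]))
(14.11, array([0.5632, 0.004 , 0.0187]), 0.0597, 0.0, array([ 0.6, -0.4,  0.5]))
(15.9, array([0.5634, 0.0039, 0.2167]), 0.0596, 0.0, array([-1.1, -1.1, -0.3]))
top [([0.54, 0.013, 0.003], 0.67), ([0.56, 0.239, 0.06], 0.45)]
side [([0.538, 0.015, 0.006], 0.67), ([0.561, 0.236, 0.058], 0.56)]
```

View pics/s5.png

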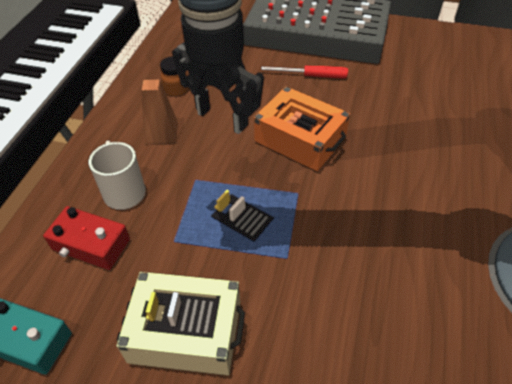

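The door lies flat, outside up, in the middle of the mat at (243,215), within about 10 mm of its centre. The gripper is clear of it and the cream amp's door hasn't been touched.

```bash
python3 -c "
from rig import finish_job
print(finish_job())"
```

```text
the job is handed in; nothing more can be done
None
```

The orange amp's battery door was unlatched, swung out and laid flat, outside up, within about 10 mm of the mat's centre; the cream amp's door was left alone, and the job is handed in (no verdict was returned).

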